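# Screw the pouring spout onto the oil bottle so that it seals and faces the drip dish

### The arm

A 6-joint arm with a two-finger parallel gripper is mounted at the origin on a cart in front of the work surface, level with it; the furniture and walls round the work are solid. World frame = base frame: x ahead of the robot, y to its left, z up, the work surface at z = 0. Lengths are in m, angles in rad, forces in N, time in s.
With the tool pointing down it reaches from about 0.325 to 0.925 m from the base axis. Payload 3.1 kg.
Tool frame: the origin (TCP) lies on the centre line of the jaws, within the pads' length; the fingertips stand 14 mm ahead of it and the grasp point (between the pads) lies 5 mm behind it; z points along the fingers, y is the line along which they close (so a half turn about z gives the same grasp; the last joint's range is limited). The gripper opens to 85 mm and grips with 20 to 120 N. Pads are 22 mm wide; open, the fingers measure 114 mm over their backs; the gripper's body (76 mm by 85 mm) begins 54 mm behind the grasp point. The pads swing forward as they close: fully open they stand 13 mm farther back than shut.
Start: joints at [1.048, 0.217, 1.613, -0, 1.311, -0.112], TCP at [0.25, 0.573, 0.245] pointing down, gripper open.
Joint ranges: [-2.75, 2.75], [-0.78, 2.1], [0.31, 2.55], [-1.13, 4.27], [0.13, 2.63], [-2.58, 2.58]. Speed limits (rad/s): [2.79, 2.79, 3.14, 3.14, 3.14, 3.14].

### API

Orientations are given as [roll, pitch, yaw] about the fixed x, y, z axes, in that order (R = Rz(yaw) Ry(pitch) Rx(roll)).
In Python, from workcell import robot gives the robot as it stands.
- The arm moves only by the shell command python3 nudge.py 'ROWS' [FORCE]. ROWS is 1 to 5 rows, one to a line, with the numbers parted by commas; each row has 7 numbers: dx, dy, dz in units of 50 mm, then a rotation vector rx, ry, rz in units of 0.1 rad, then the opening from 0.0 (shut) to 1.0 (fully open); each row shifts and turns the commanded pose from where the row before left it, along the tool's axes as they then stand; what a row does not reach is not made up. A row lasts 1/12 s, in which the tool goes at most 0.0417 m and 0.125 rad, less where a joint would pass 70% of its speed; a pose out of reach is approached as far as the arm can. The fingers move at their own pace and stop on an object; FORCE is the grip in N (left out, the last holds). Time passes only in rows, so rows that do not move let the fingers close. It prints the time, the measured TCP pose, the force, the opening and the grip force at its end. Input that does not fit is refused with a message, and nothing moves.
- robot.get_state(): the state, without advancing time (a new reading comes with each control period).
- robot.capture(name): name is "scene" or "top" or "wrist"; returns the picture (420x560x3 uint8, red, green, blue); there is no depth.
- robot.camera_model(name): a dict with "fx", "fy", "cx", "cy" (pixels), "T" (4x4, takes a point from camera to world coordinates). Camera axes: x right, y up, looking along -z (the intrinsics and any distortion apply to the point x, -y, -z); pixel columns grow to the right and rows downward; lengths in m; the calibration is good to about 2 mm. The wrist camera is an equidistant fisheye: a pixel r from the principal point sees the ray r / f radians off the axis. A picture is of the moment at which its call begins: read the wrist's pose just before it. camera_model takes no time and is no camera call; for the wrist camera it gives the pose at the moment of the call.
- robot.sign_off(): hands the job in; it is judged then, once.
The state is a dict: "clock": time; "joint_pos": joint angles; "qd": joint speeds; "effort": joint torques, N m; "ee_pos": TCP position; "orientation": TCP orientation; "wrist_force": force on the tool from outside, world axes, zero at the start; "moment": the same for the moment, N m; "grip_width": opening from 0.0 (shut) to 1.0 (fully open); "finger_force": force on a finger pad.
Only numpy, scipy, OpenCV 4.12 (cv2) and the standard library are available. Lean on these libraries where they do the work, as an engineer would, in place of code of your own. Each camera call takes 0.05 s, during which the arm holds its last target. There are 200 camera calls.

### The job

The pouring spout on the green oil bottle in the tipping stand is only loosely started on its thread: screw it down clockwise until you feel its rubber seal grip, and then carry on just until the outlet looks straight out of the front of the stand, over the little white dish. If it faces the front while it still turns freely it would leak and needs another turn; past the right point it soon jams, and turning it far back loosens it. Leave the dish and the other things standing as they are.

Things in the scene. Friction and masses are not known exactly. Their poses are not given: they have to be found in the camera images.
- oil_stand: Fixed steel tipping stand, 180 mm wide, 240 mm deep, with a green glass bottle of 124 mm diameter. Origin: on the worktop under its middle; z up, -x is the front. The bottle and neck lean 35 deg to the front: the neck axis points up and out along u = (-0.574, 0, 0.819) in this frame. It carries the seal and does not move.
- neck_axis (a point): Fixed point on the neck axis at (-76, 0, 237) mm in the stand's frame, about where the collar's underside ends up. Thread: right-hand, 4 mm a turn; clockwise seen looking down on the spout (negative about its z) screws it in. It starts between half a turn and a turn and a half short of its right place, so it may face the front once too early, still loose.
- spout: Screw-on metal pouring spout. Origin: centre of the underside of its collar, on the neck axis; z is the neck axis u, -x points to the outlet. Collar: round, knurled, 46 mm diameter, 22 mm high, with a 49 mm flange on the lowest 3 mm. A bent tube, 13 mm diameter, rises from the collar's middle to at most 47 mm above the underside and runs out to -x, 27 to 47 mm above the underside.
- outlet (a point): Centre of the tube's outlet: 65.5 mm to -x of the spout's axis and 33.5 mm above the collar's underside, in the spout's frame. When right it lies on the stand's middle plane (y = 0 in the stand's frame) at the front, x = -149 mm.
- drip_dish: Small white lobed dish, 57x55x27 mm, loose, stands on the worktop in front of the stand on its middle plane. Origin: centre of underside. Not to be moved.
- pepper: Dark wooden pepper mill, 54 mm diameter, 198 mm high, stands loose about 170 mm to the left of the stand's middle. Origin: centre of underside. Not to be knocked.
- spice: Spice jar with dark cap, 41 mm diameter, 105 mm high, loose, left front of the stand. Origin: centre of underside. Not to be knocked.
- lemon: Lemon, 83x58x58 mm, loose, lies to the right of the stand. Origin: underside. Not to be moved.
- collar_grip (a point): Point on the spout's axis 12 mm above the collar's underside: mid-height of the collar, where to grip it (46 mm wide). Axes as the spout's. Reach in along the axis with the fingers on the spout's +y and -y sides, the tube between them. A grip of 60 N or more does not slip. When a turning step has stopped, a wrist feels only part of the drag: near nothing while loose, 0.15 to 0.5 N m once gripped.
- seal_seat (a point): Under the black rubber seal on the neck. Where the collar meets it must be felt: before, the spout drags with about 0.1 N m; then the seal grips, the collar sinks no further and takes it round: 0.4 N m, from 0.6 rad on 0.8 N m, and stays where left. The right place comes 1.2 to 3 rad after the grip; 0.9 rad past it the seal jams. Turned back over 0.3 rad, the collar comes loose from the seal.

How it is judged:
By the outcome, as a careful person would: the job done as asked, in the order asked, and still so for the second after the job is handed in, with the robot touching nothing.
It also fails if it takes over 72 s, if anything falls off the work surface, if the arm or the gripper's body presses on something with over 40 N, if the wrist force passes 120 N, or if a joint passes its speed limit or range.

## Working session

There is one attempt and no reset: what is moved stays moved. The work goes in short steps, Python scripts to look and compute and a shell command to move; the robot and the scene stay as the last step left them, time stands still between calls to the robot, and variables do not carry over. Pictures are saved under pics/ and viewed, at most 10 in all, crops included, and the job is handed in when it is done.

```bash
ls; mkdir -p pics; python3 - <<'E'
from workcell import robot
import cv2
print(robot.get_state())
for n in ["scene","top","wrist"]:
    m=robot.camera_model(n); print(n,m)
    cv2.imwrite(f"pics/{n}0.png",robot.capture(n)[:,:,::-1])
E
```

```text
nudge.py
pics
workcell.py
{'clock': 0.0, 'joint_pos': array([ 1.04779848e+00,  2.17783711e-01,  1.61493949e+00, -5.21944158e-06,
        1.31130376e+00, -1.12167062e-01]), 'qd': array([-0.00135755,  0.00040375,  0.0004295 , -0.00042227,  0.0006756 ,
        0.00162802]), 'effort': array([-1.34541019e-04, -3.96851420e+01, -3.03844821e+01, -2.05581687e-04,
        9.79549630e-03, -2.55357071e-05]), 'ee_pos': array([0.24917277, 0.57232241, 0.24394711]), 'orientation': array([-3.13917308e+00, -2.67466285e-04,  2.73076289e+00]), 'wrist_force': array([0.0726786 , 0.04925311, 0.54922869]), 'moment': array([-0.01999074,  0.03077724,  0.00234629]), 'finger_force': 0.0, 'grip_width': 1.002635088880887}
scene {'fx': 386.9931306099289, 'fy': 386.9931306099289, 'cx': 283.3921251881515, 'cy': 209.05153305784663, 'T': array([[ 0.80927293,  0.28830554, -0.51181758,  0.08892954],
       [-0.58729255,  0.41612678, -0.69420888, -0.53138964],
       [ 0.01283674,  0.86239111,  0.50607983,  0.60119509],
       [ 0.        ,  0.        ,  0.        ,  1.        ]])}
top {'fx': 521.7126527468416, 'fy': 521.7126527468416, 'cx': 280.8482819360499, 'cy': 211.7335427727353, 'T': array([[-2.29542579e-02,  9.85973910e-01, -1.65313495e-01,
         3.62012671e-01],
       [-9.99725211e-01, -2.34243953e-02, -8.94617212e-04,
         9.03056450e-02],
       [-4.75443788e-03,  1.65247533e-01,  9.86240664e-01,
         1.21614982e+00],
       [ 0.00000000e+00,  0.00000000e+00,  0.00000000e+00,
         1.00000000e+00]])}
wrist {'fx': 325.19226210127806, 'fy': 325.19226210127806, 'cx': 278.02126174845847, 'cy': 209.68538413332567, 'T': array([[ 0.39966763, -0.88140193, -0.25178645,  0.18488703],
       [ 0.91665452,  0.38333221,  0.11314108,  0.60111015],
       [-0.00320491, -0.27602002,  0.96114654,  0.37232665],
       [ 0.        ,  0.        ,  0.        ,  1.        ]])}
```
View pics/scene0.png

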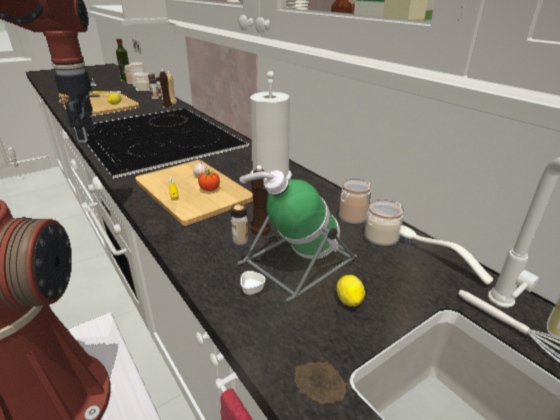

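View pics/top0.png

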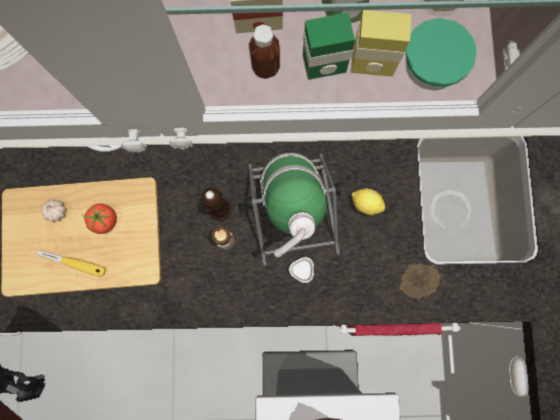

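The scene view shows the stand with the spout collar near (275,183) and its outlet near (245,177). In the top view the collar is near (302,225), the outlet near (278,252) and the dish near (302,270). I'll enlarge both for measuring.

```bash
python3 - <<'E'
import cv2,numpy as np
a=cv2.imread("pics/scene0.png")[150:300,225:365]; b=cv2.imread("pics/top0.png")[145:295,235:355]
a=cv2.resize(a,None,fx=4-.2,fy=3.8,interpolation=cv2.INTER_CUBIC)
b=cv2.resize(b,None,fx=4,fy=4,interpolation=cv2.INTER_CUBIC)
cv2.imwrite("pics/b.png",b)
a=cv2.resize(cv2.imread("pics/scene0.png")[150:300,225:365],None,fx=4,fy=4,interpolation=cv2.INTER_CUBIC)
cv2.imwrite("pics/a.png",a)
E
```

View pics/a.png

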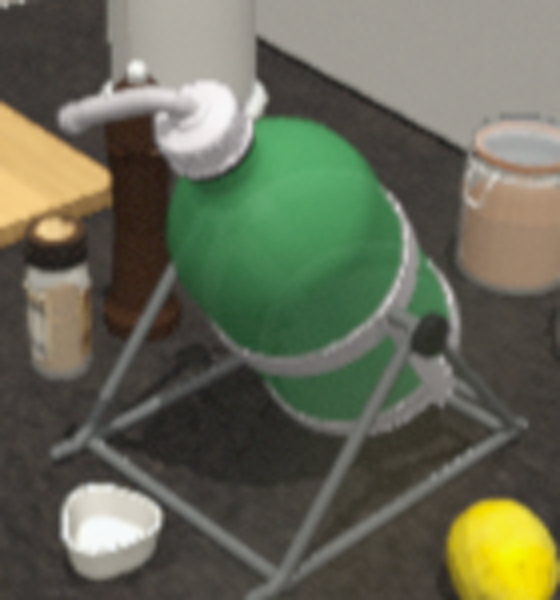

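View pics/b.png

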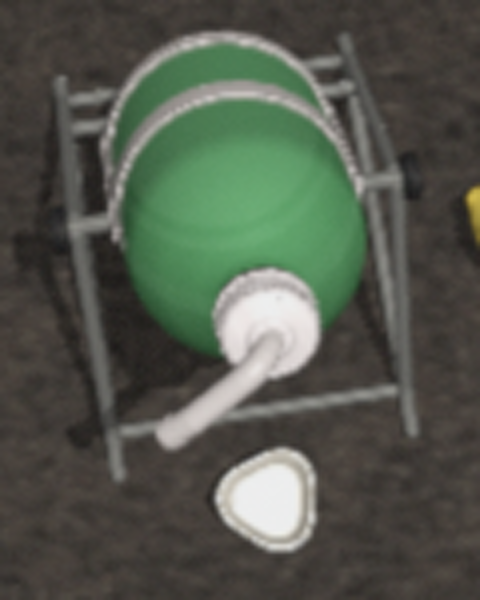

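The crops show the rail tips, the outlet and the collar clearly. In crop a they are at (55,452)/(255,598)/(525,428), (70,119) and about (195,125). In crop b they are at (120,478)/(412,432)/(62,80)/(345,38), (172,434) and about (270,328). I'll fit the stand pose and the spout angle to these.

```bash
cat > h.py <<'E'
import numpy as np
from scipy.optimize import least_squares
from scipy.spatial.transform import Rotation as R
def proj(m,P):
    T=m["T"]; p=(np.asarray(P)-T[:3,3])@T[:3,:3]
    return np.c_[m["cx"]+m["fx"]*p[:,0]/-p[:,2], m["cy"]-m["fy"]*p[:,1]/-p[:,2]]
RT=R.from_euler('y',-35,degrees=True).as_matrix() # z -> (-.574,0,.819)
def stand(x,y,yaw,P): return np.asarray(P)@R.from_euler('z',yaw).as_matrix().T+[x,y,0]
def spout(th,h,P): # spout frame -> stand
    return (np.asarray(P)@R.from_euler('z',th).as_matrix().T+[0,0,h])@RT.T+[-.076,0,.237]
E
cat > fit.py <<'E'
from h import *
from workcell import robot
import cv2
S,T=robot.camera_model("scene"),robot.camera_model("top")
def A(*p): return np.array(p)/4+[225,150]
def B(*p): return np.array(p)/4+[235,145]
w=.085;z=.005
FL,FR,BL,BR=[-.12,w,z],[-.12,-w,z],[.12,w,z],[.12,-w,z]
obs=[(S,[FL,FR,BR],A((55,452),(255,598),(525,428)),.7),(T,[FL,FR,BL,BR],B((120,478),(412,432),(62,80),(345,38)),.7)]
sp=[(S,[[-.0655,0,.0335],[0,0,.022]],A((70,119),(193,126))),(T,[[-.0655,0,.0335],[0,0,.022]],B((172,434),(270,328)))]
def res(p):
    r=[]
    for m,P,o,wt in obs: r.append(wt*(proj(m,stand(*p[:3],P))-o))
    for m,P,o in sp: r.append(proj(m,stand(*p[:3],spout(p[3],p[4],P)))-o)
    return np.vstack(r).ravel()
s=least_squares(res,[.47,.06,.1,-.6,.003],loss='soft_l1'); print(s.x.round(4)); print(res(s.x).reshape(-1,2).round(1).tolist())
# dish check by circle centre on table
print('dish in stand', )
p=s.x
for n,m in(("scene",S),("top",T)):
    im=cv2.imread(f"pics/{n}0.png")
    a=np.linspace(0,2*np.pi,60); 
    for rr,hh in((.0245,0),(.023,.022)):
        q=proj(m,stand(*p[:3],spout(p[3],p[4],np.c_[rr*np.cos(a),rr*np.sin(a),0*a+hh])))
        im=cv2.resize(im,None,fx=1,fy=1)
        globals().setdefault('L',{}).setdefault(n,[]).append(q)
    c=np.mean(L[n][1],0); x0,y0=int(c[0])-50,int(c[1])-45
    big=cv2.resize(im[y0:y0+90,x0:x0+65],None,fx=6,fy=6,interpolation=cv2.INTER_CUBIC)
    for q in L[n]: cv2.polylines(big,[((q-[x0,y0])*6+3).astype(int)],True,(0,0,255),1)
    for q in proj(m,stand(*p[:3],spout(p[3],p[4],[[-.0655,0,.0335]]))): cv2.circle(big,tuple(((q-[x0,y0])*6+3).astype(int)),3,(255,0,0),-1)
    globals().setdefault('bs',[]).append(big)
cv2.imwrite("pics/ov.png",np.hstack(bs))
u=np.array([-.574,0,.819]);print('grip',stand(*p[:3],spout(p[3],p[4],[[0,0,.012]])),'u',R.from_euler('z',p[2]).apply(u))
E
python3 fit.py
```

```text
[ 0.5755  0.0612  0.1283 -0.9939 -0.0042]
[[0.4, 1.3], [-0.8, 1.3], [-0.3, -0.8], [0.2, -1.1], [-0.2, -0.8], [0.1, -1.0], [-0.3, -1.0], [-0.2, 2.8], [-0.4, -0.1], [-0.9, -0.5], [0.8, 2.0]]
dish in stand
grip [[0.49570814 0.0509064  0.2433825 ]] u [-0.56928012 -0.07345847  0.819     ]
```

View pics/ov.png

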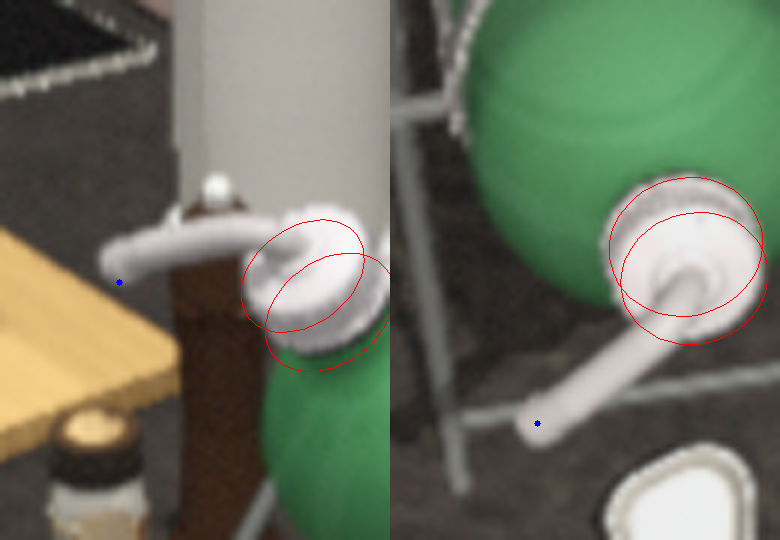

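The overlay shows the collar sitting about 3 px higher in the scene view than the model, and shifted by less than 1 px in the top view. I'll refit with direct collar centres and outlet, and with h fixed near +2 mm.

```bash
cat > fit2.py <<'E'
exec(open('fit.py').read().split("# dish")[0])
c=proj(S,stand(*p0[:3],spout(p0[3],p0[4],[[0,0,.022]]))) if 'p0' in globals() else None
p0=s.x
cs=proj(S,stand(*p0[:3],spout(p0[3],p0[4],[[0,0,.022]])))+[0,-2.8]
ct=proj(T,stand(*p0[:3],spout(p0[3],p0[4],[[0,0,.022]])))+[-.5,-.7]
# pure triangulation
def tri(a,b): return least_squares(lambda X:np.r_[(proj(S,[X])-a).ravel(),(proj(T,[X])-b).ravel()],[.5,.05,.25])
for nm,a,b in(("collar",cs,ct),("outlet",A((70,119)),B((172,434))),("FL",*[A((55,452)),B((120,478))]),("FR",A((255,598)),B((412,432))),("BR",A((525,428)),B((345,38)))):
    t=tri(a,b); print(nm,t.x.round(4),t.fun.round(1))
sp=[(S,[[-.0655,0,.0335],[0,0,.022]],np.vstack([A((70,119)),cs])),(T,[[-.0655,0,.0335],[0,0,.022]],np.vstack([B((172,434)),ct]))]
def res2(p,d=.12):
    r=[]
    for m,P,o,wt in obs: r.append(.3*(proj(m,stand(*p[:3],P))-o))
    for m,P,o in sp: r.append(proj(m,stand(*p[:3],spout(p[3],.002,P)))-o)
    return np.vstack(r).ravel()
s=least_squares(res2,[.47,.06,.1,-.6],loss='soft_l1'); p=s.x;print(p.round(4)); print(res2(p).reshape(-1,2).round(1).tolist())
print('grip',stand(*p[:3],spout(p[3],.002,[[0,0,.012]])))
E
python3 fit2.py
```

```text
[ 0.5755  0.0612  0.1283 -0.9939 -0.0042]
[[0.4, 1.3], [-0.8, 1.3], [-0.3, -0.8], [0.2, -1.1], [-0.2, -0.8], [0.1, -1.0], [-0.3, -1.0], [-0.2, 2.8], [-0.4, -0.1], [-0.9, -0.5], [0.8, 2.0]]
collar [0.4907 0.0513 0.2573] [-0.  0.  0. -0.]
outlet [0.4463 0.098  0.248 ] [-0.3  0.   0.1 -0.2]
FL [0.4428 0.1301 0.0118] [-0.6  0.1  0.2 -0.5]
FR [ 0.4665 -0.0397  0.0116] [-1.1  0.2  0.6 -1. ]
BR [ 0.7034 -0.0095  0.0029] [-0.5  0.1  0.3 -0.4]
[ 0.579   0.062   0.1297 -0.9792]
[[0.5, 0.4], [0.0, 0.3], [0.1, -0.6], [0.0, -0.9], [-0.2, -0.8], [-0.1, -0.8], [-0.3, -0.9], [-0.4, 1.0], [-0.1, 0.5], [-0.7, -0.3], [0.5, 0.4]]
grip [[0.49563679 0.05114014 0.24846813]]
```

```bash
cat > plan.py <<'E'
from h import *
from workcell import robot
import sys
def plan(th,h,x=.579,y=.062,yaw=.1297,back=0.,flip=False,top=7e-3):
    "rows to bring the TCP to 'top' mm above underside + back along u, fingers on spout y"
    M=R.from_euler('z',yaw).as_matrix()@RT@R.from_euler('z',th).as_matrix()
    ys=-M[:,1] if flip else M[:,1]; zs=-M[:,2]; G=R.from_matrix(np.c_[np.cross(ys,zs),ys,zs])
    s=robot.get_state(); C=R.from_euler('xyz',s["orientation"])
    P=stand(x,y,yaw,spout(th,h,[[0,0,top+back]]))[0]
    d=P-s["ee_pos"]
    print('t',round(s["clock"],2),'target',P.round(4),'d in tool now',C.inv().apply(d).round(4),'d in target tool',G.inv().apply(d).round(4),'rotvec',(C.inv()*G).as_rotvec().round(4))
    print('q',s["joint_pos"].round(3),'F',s["wrist_force"].round(2),'M',s["moment"].round(3),'u-moment',round(float(s["moment"]@M[:,2]),3))
if __name__=="__main__": plan(*map(float,sys.argv[1:3]),back=float(sys.argv[3]))
E
python3 plan.py -0.98 .002 .1
```

```text
t 0.15 target [0.4416 0.0441 0.3263] d in tool now [-0.3874 -0.4077 -0.0814] d in target tool [-0.5379 -0.1833  0.003 ] rotvec [-0.4262 -0.446   0.426 ]
q [ 1.048  0.218  1.615  0.     1.311 -0.112] F [0.79 0.29 0.41] M [-0.029  0.025  0.007] u-moment 0.021
```

The manual's scale: shifts go in units of 50 mm and turns go in units of 0.1 rad. Converting my numbers, -0.0255 m is -0.51, -0.0245 m is -0.49.

```bash

python3 nudge.py '-0.24,-0.25,-0.11,0,0,0,1
-0.49,-0.51,-0.11,0,0,0,1
-0.49,-0.51,-0.11,0,0,0,1
-0.49,-0.51,-0.11,0,0,0,1
-0.49,-0.51,-0.11,0,0,0,1'
python3 nudge.py '-0.49,-0.51,-0.11,0,0,0,1
-0.49,-0.51,-0.11,0,0,0,1
-0.49,-0.51,-0.11,0,0,0,1
-0.49,-0.51,-0.11,0,0,0,1
-0.49,-0.51,-0.11,0,0,0,1'
python3 nudge.py '-0.49,-0.51,-0.11,0,0,0,1
-0.49,-0.51,-0.11,0,0,0,1
-0.49,-0.51,-0.11,0,0,0,1
-0.49,-0.51,-0.11,0,0,0,1
-0.49,-0.51,-0.11,0,0,0,1'
python3 nudge.py '-0.24,-0.25,0,0,0,0,1
0,0,0,-0.609,-0.637,0.609,1
0,0,0,-0.609,-0.637,0.609,1
0,0,0,-0.609,-0.637,0.609,1
0,0,0,-0.609,-0.637,0.609,1'
python3 nudge.py '0,0,0,-0.609,-0.637,0.609,1
0,0,0,-0.609,-0.637,0.609,1
0,0,0,-0.609,-0.637,0.609,1
0,0,0,0,0,0,1
0,0,0,0,0,0,1'
python3 plan.py -0.98 .002 .1
python3 - <<'E'
from workcell import robot
import cv2,pickle
pickle.dump(robot.camera_model("wrist"),open("w1.pkl","wb"))
im=robot.capture("wrist")[:,:,::-1]; cv2.imwrite("pics/w1.png",im)
cv2.imwrite("pics/w1b.png",cv2.resize(im,(784,588),interpolation=cv2.INTER_CUBIC))
E
```

```text
clock: 0.57
ee_pos: [0.3047, 0.4225, 0.2725]
orientation: [-3.141, -0.0, 2.732]
wrist_force: [1.2, 0.5, 0.2]
grip_width: 1.003
finger_force: 0.0
clock: 0.98
ee_pos: [0.366, 0.2566, 0.3003]
orientation: [-3.141, -0.0, 2.731]
wrist_force: [0.1, 0.0, 1.1]
grip_width: 1.0
finger_force: 0.0
clock: 1.4
ee_pos: [0.4275, 0.0908, 0.3279]
orientation: [3.141, 0.0, 2.731]
wrist_force: [1.0, 1.5, -0.2]
grip_width: 1.001
finger_force: 0.0
clock: 1.82
ee_pos: [0.4337, 0.0758, 0.3278]
orientation: [2.861, 0.221, 2.449]
wrist_force: [0.4, -0.0, 0.5]
grip_width: 0.998
finger_force: 0.0
clock: 2.23
ee_pos: [0.4324, 0.0764, 0.3268]
orientation: [2.615, 0.324, 2.204]
wrist_force: [0.4, 0.4, -0.2]
grip_width: 1.001
finger_force: 0.0
t 2.23 target [0.4416 0.0441 0.3263] d in tool now [-0.0297 -0.0153  0.0032] d in target tool [-0.0297 -0.0153  0.0032] rotvec [ 0.0002 -0.002   0.0005]
q [-0.059 -0.697  2.298  0.135  0.944 -0.826] F [ 0.44  0.39 -0.2 ] M [0.019 0.254 0.031] u-moment -0.004
```

View pics/w1b.png

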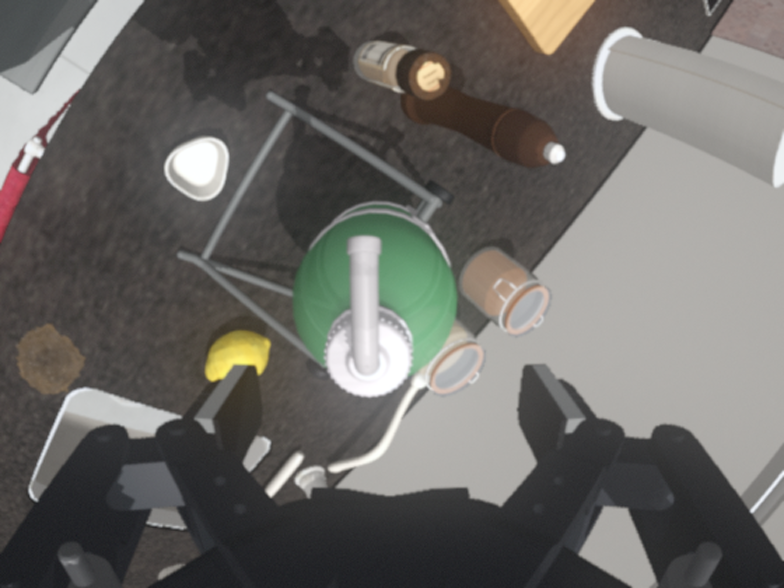

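The wrist view (784×588) shows the collar face centred at about (369,354) and the outlet end at (364,243). The front rail tips are at (272,96) left and (182,254) right, and the dish is at (197,168). I'll refit everything with the three cameras.

```bash
cat > fit3.py <<'E'
import pickle,io,contextlib
with contextlib.redirect_stdout(io.StringIO()): exec(open('fit2.py').read())
W=pickle.load(open("w1.pkl","rb"))
def projw(P):
    p=(np.asarray(P)-W["T"][:3,3])@W["T"][:3,:3]*[1,-1,-1]
    t=np.arctan2(np.hypot(p[:,0],p[:,1]),p[:,2]); f=np.arctan2(p[:,1],p[:,0])
    return np.c_[W["cx"]+W["fx"]*t*np.cos(f),W["cy"]+W["fy"]*t*np.sin(f)]
C=lambda *q:(np.array(q)+.5)/1.4-.5
ow=C((369,354),(364,243)); rw=C((272,96),(182,254))
def res3(p):
    sp3=projw(stand(*p[:3],spout(p[3],p[4],[[0,0,.022],[-.0655,0,.0335]])))-ow
    r3=.5*(projw(stand(*p[:3],[FL,FR]))-rw)
    r=[sp3,r3]
    for m,P,o,wt in obs: r.append(.5*(proj(m,stand(*p[:3],P))-o))
    for m,P,o in sp: r.append(proj(m,stand(*p[:3],spout(p[3],p[4],P)))-o)
    return np.r_[np.vstack(r).ravel(),(p[4]-.002)/.002]
s=least_squares(res3,[.579,.062,.13,-.98,.002],loss='soft_l1');p=s.x
print(p.round(4),res3(p)[:-1].reshape(-1,2).round(1).tolist())
def tri3(a,b,c): return least_squares(lambda X:np.r_[(proj(S,[X])-a).ravel(),(proj(T,[X])-b).ravel(),(projw([X])-c).ravel()],[.5,.05,.25])
for nm,a,b,c in(("collar",cs,ct,ow[0]),("outlet",A((70,119)),B((172,434)),ow[1]),("FL",A((55,452)),B((120,478)),rw[0]),("FR",A((255,598)),B((412,432)),rw[1])):
    t=tri3(a,b,c);print(nm,t.x.round(4),t.fun.round(1))
print('model collar,outlet',stand(*p[:3],spout(p[3],p[4],[[0,0,.022],[-.0655,0,.0335]])).round(4).tolist())
# dish centre, rim height .027
d=least_squares(lambda X:(projw([[X[0],X[1],.027]])-C((198,166))).ravel(),[.4,.05]).x; dt=np.array([d[0]-p[0],d[1]-p[1],0]); print('dish in stand',R.from_euler('z',-p[2]).apply(dt).round(4))
E
python3 fit3.py
```

```text
[ 0.5802  0.0635  0.1227 -0.9927  0.0016] [[-3.4, 5.2], [-0.4, -1.8], [-0.2, 0.9], [0.3, -0.3], [0.9, 0.2], [-0.2, 0.2], [0.2, -1.0], [-0.5, -1.9], [-0.8, -1.4], [-0.3, -1.8], [-0.6, -1.6], [-0.3, 0.1], [-0.1, 0.1], [-2.3, -1.5], [-0.7, -0.3]]
collar [0.4929 0.0556 0.254 ] [-0.3  0.4 -2.4 -1.  -0.7  0.7]
outlet [0.4481 0.1015 0.2474] [-0.4 -0.5 -1.8 -1.2 -0.8  0.3]
FL [0.4462 0.1338 0.0102] [-0.1 -0.7 -1.4 -1.9 -1.5 -0. ]
FR [ 0.4693 -0.0368  0.0078] [-0.9  0.2 -0.9 -2.  -1.1  0.3]
model collar,outlet [[0.4913, 0.0525, 0.2564], [0.4489, 0.1026, 0.2453]]
dish in stand [-0.153   0.0045  0.    ]
```

```bash

python3 nudge.py '-0.28,-0.14,0.2,0,0,0,1
-0.28,-0.14,0.2,0,0,0,1
0,0,0.2,0,0,0,1
0,0,0,0,0,0,1
0,0,0,0,0,0,1'
python3 - <<'E'
from workcell import robot
import cv2,pickle
s=robot.get_state()
pickle.dump((robot.camera_model("wrist"),s),open("w2.pkl","wb"))
print(s["joint_pos"],s["moment"])
im=robot.capture("wrist")[:,:,::-1]; cv2.imwrite("pics/w2.png",im)
cv2.imwrite("pics/w2b.png",cv2.resize(im[130:310,170:370],None,fx=3,fy=3,interpolation=cv2.INTER_CUBIC))
E
```

```text
clock: 2.7
ee_pos: [0.4584, 0.048, 0.3056]
orientation: [2.615, 0.323, 2.203]
wrist_force: [0.7, 0.4, -0.6]
grip_width: 0.999
finger_force: 0.0
[-0.1517988  -0.61245782  2.29387172  0.21013075  0.88047052 -0.95768905] [-0.03702389  0.2818379   0.01090544]
```

View pics/w2b.png

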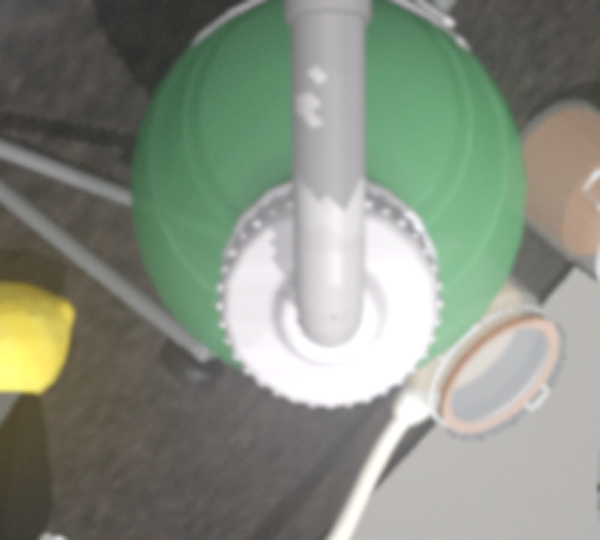

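In the crop the collar face centre is at about (330,299) with a radius of about 108 px. The tube runs straight up along column 330, so the fingers already straddle it and θ is close to right.

```bash
cat > fit4.py <<'E'
import pickle
from h import *
W1=pickle.load(open("w1.pkl","rb")); W2,s=pickle.load(open("w2.pkl","rb"))
def projw(W,P):
    p=(np.asarray(P)-W["T"][:3,3])@W["T"][:3,:3]*[1,-1,-1]
    t=np.arctan2(np.hypot(p[:,0],p[:,1]),p[:,2]); f=np.arctan2(p[:,1],p[:,0])
    return np.c_[W["cx"]+W["fx"]*t*np.cos(f),W["cy"]+W["fy"]*t*np.sin(f)]
C1=lambda *q:(np.array(q)+.5)/1.4-.5
C2=lambda *q:(np.array(q)+.5)/3-.5+[170,130]
Cr=R.from_euler('xyz',s["orientation"])
u=R.from_euler('z',.128).apply([-.5736,0,.8192])
# rim points of collar: in-tool-frame circle, r=23mm, axis u
e1=Cr.apply([0,1,0]);e2=Cr.apply([1,0,0])
def r(c):
    rim=np.array([c+.023*e1,c-.023*e1,c+.023*e2,c-.023*e2])
    q2=projw(W2,rim);q1=projw(W1,rim)
    o=lambda q:[q[:,0].min(),q[:,0].max(),q[:,1].max()]
    return np.r_[np.array(o(q2))-[*(C2((221,299),(439,299))[:,0]),C2((330,406))[1]], .7*(np.array(o(q1))-[*(C1((328,354),(412,354))[:,0]),C1((369,397))[1]])]
t=least_squares(r,[.492,.053,.256]);c=t.x
print('collar top',c.round(4),t.fun.round(1))
d=Cr.inv().apply(c-.015*u-s["ee_pos"]); print('TCP->7mm point in tool',d.round(4))
for k in([.4907,.0513,.2573],[.4913,.0525,.2564]): print('scene/top est',Cr.inv().apply(np.array(k)-.015*u-s["ee_pos"]).round(4))
E
python3 fit4.py
```

```text
Traceback (most recent call last):
  File "fit4.py", line 19, in <module>
    t=least_squares(r,[.492,.053,.256]);c=t.x
  File "fit4.py", line 18, in r
    return np.r_[np.array(o(q2))-[*(C2((221,299),(439,299))[:,0]),C2((330,406))[1]], .7*(np.array(o(q1))-[*(C1((328,354),(412,354))[:,0]),C1((369,397))[1]])]
                                                                  ~~~~~~~~~~~~~^^^
IndexError: index 1 is out of bounds for axis 0 with size 1
```

```bash
sed -i 's/C2((330,406))\[1\]/C2(330,406)[1]/; s/C1((369,397))\[1\]/C1(369,397)[1]/' fit4.py; python3 fit4.py
```

```text
collar top [0.4965 0.0534 0.2526] [ 0.7  0.2  0.4 -1.  -0.4 -0.6]
TCP->7mm point in tool [-0.0004  0.0012  0.0804]
scene/top est [-0.0003 -0.0014  0.0731]
scene/top est [ 0.0006 -0.0007  0.0743]
```

```bash

python3 nudge.py '0,0,0.4,0,0,0,1
0,0,0.4,0,0,0,1
0,0,0.3,0,0,0,1
0,0,0.2,0,0,0,1
0,0,0.2,0,0,0,1' 80
python3 plan.py -0.98 .002 0
python3 nudge.py '0,0,0,0,0,0,0.5
0,0,0,0,0,0,0.3
0,0,0,0,0,0,0
0,0,0,0,0,0,0
0,0,0,0,0,0,0' 80
python3 nudge.py '0,0,0,0,0,0,0
0,0,0,0,0,0,0
0,0,0,0,0,0,0' 80
python3 plan.py -0.98 .002 0
```

```text
clock: 3.17
ee_pos: [0.5012, 0.0544, 0.2443]
orientation: [2.613, 0.324, 2.204]
wrist_force: [0.7, -0.2, 0.4]
grip_width: 0.998
finger_force: 0.0
t 3.17 target [0.4985 0.0515 0.2444] d in tool now [-0.0008 -0.0034 -0.0018] d in target tool [-0.0008 -0.0034 -0.0018] rotvec [ 0.0022 -0.0011  0.0003]
q [-0.113 -0.413  2.294  0.226  0.676 -0.969] F [ 0.7  -0.24  0.43] M [-0.008  0.247 -0.032] u-moment -0.041
clock: 3.58
ee_pos: [0.5006, 0.0539, 0.246]
orientation: [2.612, 0.325, 2.203]
wrist_force: [-6.7, -1.5, 5.6]
grip_width: 0.519
finger_force: 80.1
clock: 3.83
ee_pos: [0.5006, 0.0539, 0.246]
orientation: [2.612, 0.325, 2.203]
wrist_force: [-6.7, -0.2, 5.2]
grip_width: 0.518
finger_force: 80.2
t 3.83 target [0.4985 0.0515 0.2444] d in tool now [-0.0002 -0.0036 -0.    ] d in target tool [-0.0002 -0.0036  0.    ] rotvec [ 0.003   0.0003 -0.0002]
q [-0.115 -0.418  2.294  0.226  0.679 -0.969] F [-6.69 -0.23  5.19] M [0.016 0.684 0.032] u-moment -0.034
```

In the tool's units: 0.0001 m is 0.002, 0.12 rad is 1.2.

```bash
cat > m.py <<'E'
from h import *
from workcell import robot
s=robot.get_state();C=R.from_euler('xyz',s["orientation"])
# angle of tool y about u relative to stand y (spout theta mod pi)
M=R.from_euler('z',.128).as_matrix()@RT
v=M.T@C.as_matrix()[:,1]
print('t',round(s["clock"],2),'th mod pi',round(float(np.arctan2(-v[0],v[1])),3),'j6',s["joint_pos"][5].round(3),'Ftool',C.inv().apply(s["wrist_force"]).round(1),'Mtool',C.inv().apply(s["moment"]).round(3),'pos(stand-axis)',(M.T@(s["ee_pos"]-stand(.579,.062,.128,[[-.076,0,.237]])[0])).round(4),'q',s["joint_pos"].round(2),'grip',s["finger_force"].round(0))
E
python3 m.py
python3 nudge.py '0,0,0,0,0,0.6,0
0,0,0.002,0,0,1.2,0
0,0,0.002,0,0,1.2,0
0,0,0,0,0,0,0
0,0,0,0,0,0,0'|tail -3; python3 m.py
python3 nudge.py '0,0,0,0,0,0.6,0
0,0,0.002,0,0,1.2,0
0,0,0.002,0,0,1.2,0
0,0,0,0,0,0,0
0,0,0,0,0,0,0'|tail -3; python3 m.py
```

```text
wrist_force: [-7.8, -1.7, 6.0]
grip_width: 0.519
finger_force: 80.3
wrist_force: [-9.6, -1.9, 5.8]
grip_width: 0.519
finger_force: 80.4Traceback (most recent call last):
  File "m.py", line 7, in <module>
    print('t',round(s["clock"],2),'th mod pi',round(float(np.arctan2(-v[0],v[1])),3),'j6',s["joint_pos"][5].round(3),'Ftool',C.inv().apply(s["wrist_force"]).round(1),'Mtool',C.inv().apply(s["moment"]).round(3),'pos(stand-axis)',(M.T@(s["ee_pos"]-stand(.579,.062,.128,[[-.076,0,.237]])[0])).round(4),'q',s["joint_pos"].round(2),'grip',s["finger_force"].round(0))
                                                                                                                                                                                                                                                                                                                                              ^^^^^^^^^^^^^^^^^^^^^^^
AttributeError: 'float' object has no attribute 'round'
Traceback (most recent call last):
  File "m.py", line 7, in <module>
    print('t',round(s["clock"],2),'th mod pi',rou
[... 872 characters left out ...]
v[1])),3),'j6',s["joint_pos"][5].round(3),'Ftool',C.inv().apply(s["wrist_force"]).round(1),'Mtool',C.inv().apply(s["moment"]).round(3),'pos(stand-axis)',(M.T@(s["ee_pos"]-stand(.579,.062,.128,[[-.076,0,.237]])[0])).round(4),'q',s["joint_pos"].round(2),'grip',s["finger_force"].round(0))
                                                                                                                                                                                                                                                                                                                                              ^^^^^^^^^^^^^^^^^^^^^^^
AttributeError: 'float' object has no attribute 'round'
```

```bash
sed -i 's/s\["finger_force"\].round(0)/s["finger_force"]/' m.py
python3 m.py
python3 nudge.py '0,0,0,0,0,0.6,0
0,0,0,0,0,1.2,0
0,0,0,0,0,1.2,0
0,0,0,0,0,0,0
0,0,0,0,0,0,0'|tail -1; python3 m.py
python3 nudge.py '0,0,0,0,0,0.6,0
0,0,0,0,0,1.2,0
0,0,0,0,0,1.2,0
0,0,0,0,0,0,0
0,0,0,0,0,0,0'|tail -1; python3 m.py
```

```text
t 4.67 th mod pi -1.579 j6 -0.368 Ftool [ -0.6  -4.7 -10.4] Mtool [ 0.923 -0.068  0.108] pos(stand-axis) [0.0023 0.0019 0.0086] q [-0.11 -0.42  2.29  0.23  0.68 -0.37] grip 80.39659077767283
finger_force: 80.3
t 5.08 th mod pi -1.879 j6 -0.068 Ftool [-1.9 -4.1 -9.1] Mtool [ 0.87  -0.359  0.105] pos(stand-axis) [0.002  0.0019 0.0084] q [-0.11 -0.42  2.29  0.23  0.68 -0.07] grip 80.34914824616862
finger_force: 80.3
t 5.5 th mod pi -2.179 j6 0.232 Ftool [-2.  -3.3 -7.5] Mtool [ 0.682 -0.511  0.048] pos(stand-axis) [0.0017 0.002  0.0082] q [-0.11 -0.42  2.3   0.23  0.68  0.23] grip 80.27724169747671
```

```bash

python3 nudge.py '0,0,0,0,0,0.6,0
0,0,0,0,0,1.2,0
0,0,0,0,0,1.2,0
0,0,0,0,0,0,0
0,0,0,0,0,0,0'|tail -1; python3 m.py
python3 nudge.py '0,0,0,0,0,0.6,0
0,0,0,0,0,1.2,0
0,0,0,0,0,1.2,0
0,0,0,0,0,0,0
0,0,0,0,0,0,0'|tail -1; python3 m.py
python3 nudge.py '0,0,0,0,0,0.6,0
0,0,0,0,0,1.2,0
0,0,0,0,0,1.2,0
0,0,0,0,0,0,0
0,0,0,0,0,0,0'|tail -1; python3 m.py
python3 nudge.py '0,0,0,0,0,0.6,0
0,0,0,0,0,1.2,0
0,0,0,0,0,1.2,0
0,0,0,0,0,0,0
0,0,0,0,0,0,0'|tail -1; python3 m.py
```

```text
finger_force: 80.4
t 5.92 th mod pi -2.479 j6 0.532 Ftool [-2.1 -2.2 -6.4] Mtool [ 0.536 -0.586  0.108] pos(stand-axis) [0.0015 0.0022 0.0081] q [-0.11 -0.42  2.3   0.23  0.68  0.53] grip 80.37431433418533
finger_force: 80.6
t 6.33 th mod pi -2.78 j6 0.832 Ftool [-3.1 -2.7 -5.8] Mtool [ 0.441 -0.658  0.082] pos(stand-axis) [0.0013 0.0025 0.0079] q [-0.11 -0.42  2.3   0.23  0.68  0.83] grip 80.59584427188383
finger_force: 81.0
t 6.75 th mod pi -3.077 j6 1.128 Ftool [-2.6 -3.6 -5.6] Mtool [ 0.56  -0.772  0.11 ] pos(stand-axis) [0.0012 0.0027 0.0077] q [-0.11 -0.42  2.3   0.23  0.68  1.13] grip 80.96151067293249
finger_force: 80.9
t 7.17 th mod pi 2.906 j6 1.428 Ftool [-3.5 -3.6 -3.9] Mtool [ 0.501 -0.749  0.098] pos(stand-axis) [0.0012 0.003  0.0076] q [-0.11 -0.42  2.3   0.23  0.68  1.43] grip 80.88315586413955
```

```bash

python3 nudge.py '0,0,0,0,0,0.6,0
0,0,0,0,0,1.2,0
0,0,0,0,0,1.2,0
0,0,0,0,0,0,0
0,0,0,0,0,0,0'|tail -1; python3 m.py
python3 nudge.py '0,0,0,0,0,0.6,0
0,0,0,0,0,1.2,0
0,0,0,0,0,1.2,0
0,0,0,0,0,0,0
0,0,0,0,0,0,0'|tail -1; python3 m.py
python3 nudge.py '0,0,0,0,0,0.6,0
0,0,0,0,0,1.2,0
0,0,0,0,0,1.2,0
0,0,0,0,0,0,0
0,0,0,0,0,0,0'|tail -1; python3 m.py
```

```text
finger_force: 81.2
t 7.58 th mod pi 2.605 j6 1.728 Ftool [-3.8 -5.2 -0.7] Mtool [ 0.543 -0.807  0.057] pos(stand-axis) [0.0013 0.0032 0.0074] q [-0.11 -0.42  2.3   0.23  0.68  1.73] grip 81.16425833810354
finger_force: 81.6
t 8.0 th mod pi 2.305 j6 2.028 Ftool [-4.8 -4.2  2.2] Mtool [ 0.445 -0.932  0.102] pos(stand-axis) [0.0015 0.0034 0.0073] q [-0.11 -0.41  2.3   0.23  0.68  2.03] grip 81.55603384772955
finger_force: 81.9
t 8.42 th mod pi 2.004 j6 2.328 Ftool [-5.9 -4.2  4.7] Mtool [ 0.363 -1.066  0.103] pos(stand-axis) [0.0017 0.0036 0.0072] q [-0.11 -0.41  2.3   0.23  0.68  2.33] grip 81.92567062522585
```

```bash

python3 nudge.py '0,0,0,0,0,0,0.8
0,0,0,0,0,0,1
0,0,0,0,0,0,1
0,0,0,0,0,0,1
0,0,0,0,0,0,1'|tail -2; python3 m.py
python3 nudge.py '0,0,-0.2,0,0,0,1
0,0,-0.4,0,0,0,1
0,0,-0.4,0,0,0,1
0,0,-0.3,0,0,0,1
0,0,0,0,0,0,1'|tail -3; python3 m.py
```

```text
grip_width: 0.999
finger_force: 0.0
t 8.83 th mod pi 2.004 j6 2.33 Ftool [-0.3 -0.6 -0.8] Mtool [-0.24  -0.124  0.002] pos(stand-axis) [0.0023 0.0016 0.0074] q [-0.11 -0.41  2.29  0.23  0.67  2.33] grip 0.0
wrist_force: [1.1, -0.5, 1.1]
grip_width: 1.001
finger_force: 0.0
t 9.25 th mod pi 2.005 j6 2.342 Ftool [ 1.2 -1.1 -0.3] Mtool [-0.2   -0.104  0.003] pos(stand-axis) [0.0048 0.0011 0.075 ] q [-0.15 -0.59  2.3   0.21  0.85  2.34] grip 0.0
```

```bash

python3 nudge.py '0,0,0,0,0,-1.208,1
0,0,0,0,0,-1.208,1
0,0,0,0,0,-1.208,1
0,0,0,0,0,-1.208,1
0,0,0,0,0,-1.208,1'|tail -1
python3 nudge.py '0,0,0,0,0,-1.208,1
0,0,0,0,0,-1.208,1
0,0,0,0,0,-1.208,1
0,0,0,0,0,-1.208,1
0,0,0,0,0,-1.208,1'|tail -1
python3 nudge.py '0,0,0,0,0,-1.208,1
0,0,0,0,0,-1.208,1
0,0,0,0,0,-1.208,1
0,0,0,0,0,-1.208,1
0,0,0,0,0,-1.208,1'|tail -1
python3 nudge.py '0,0,0,0,0,-1.208,1
0,0,0,0,0,-1.208,1
0,0,0,0,0,-1.208,1
0,0,0,0,0,-1.208,1
0,0,0,0,0,-1.208,1'|tail -1
python3 nudge.py '0,0,0,0,0,-1.208,1
0,0,0,0,0,-1.208,1
0,0,0,0,0,-1.208,1
0,0,0,0,0,-1.208,1
0,0,0,0,0,-1.208,1'|tail -1
python3 nudge.py '0,0,0,0,0,-1.208,1
0,0,0,0,0,0,1
0,0,0,0,0,0,1'
python3 m.py
python3 - <<'E'
from workcell import robot
import cv2,pickle
s=robot.get_state()
pickle.dump((robot.camera_model("wrist"),s),open("w3.pkl","wb"))
cv2.imwrite("pics/w3.png",robot.capture("wrist")[:,:,::-1])
E
python3 - <<'E'
import cv2
im=cv2.imread("pics/w3.png")
cv2.imwrite("pics/w3b.png",cv2.resize(im,(784,588)))
E
```

```text
finger_force: 0.0
finger_force: 0.0
finger_force: 0.0
finger_force: 0.0
finger_force: 0.0
clock: 11.58
ee_pos: [0.4637, 0.0489, 0.2961]
orientation: [2.574, 0.239, 2.058]
wrist_force: [-0.2, -0.3, 0.1]
grip_width: 1.003
finger_force: 0.0
t 11.58 th mod pi -1.142 j6 -0.796 Ftool [-0.2 -0.2 -0.2] Mtool [0.21  0.056 0.043] pos(stand-axis) [0.0011 0.0017 0.0714] q [-0.15 -0.59  2.3   0.21  0.85 -0.8 ] grip 0.0
```

View pics/w3b.png

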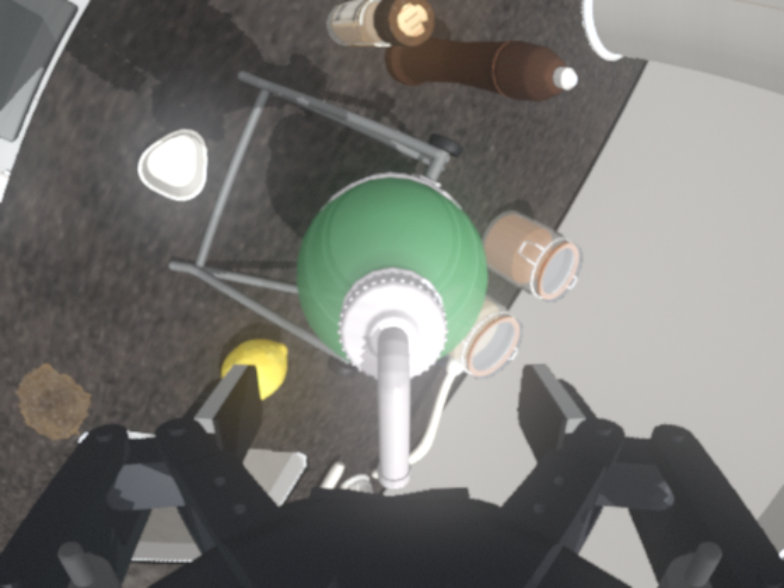

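The wrist view shows the tube centred between the open fingers, running from (394,325) to (395,480), with everything else still standing. I'll go in, re-grip and keep turning.

```bash

python3 nudge.py '0,0,0.3,0,0,0,1
0,0,0.4,0,0,0,1
0,0,0.3,0,0,0,1
0,0,0.2,0,0,0,1
0,0,0.08,0,0,0,1' 80|tail -1; python3 m.py
python3 nudge.py '0,0,0,0,0,0,0.5
0,0,0,0,0,0,0.3
0,0,0,0,0,0,0
0,0,0,0,0,0,0
0,0,0,0,0,0,0' 80|tail -1
python3 nudge.py '0,0,0,0,0,0,0
0,0,0,0,0,0,0
0,0,0,0,0,0,0' 80|tail -2;python3 m.py
```

```text
finger_force: 0.0
t 12.05 th mod pi -1.141 j6 -0.808 Ftool [ 0.6 -1.1  0.2] Mtool [0.308 0.165 0.034] pos(stand-axis) [0.     0.0021 0.0064] q [-0.11 -0.41  2.3   0.23  0.68 -0.81] grip 0.0
finger_force: 80.1
grip_width: 0.515
finger_force: 80.2
t 12.72 th mod pi -1.139 j6 -0.809 Ftool [ 1.1 -1.6 -7.8] Mtool [0.583 0.259 0.017] pos(stand-axis) [0.0028 0.0018 0.0095] q [-0.12 -0.42  2.29  0.23  0.68 -0.81] grip 80.15949322370943
```

The manual's scale: shifts go in units of 50 mm and turns go in units of 0.1 rad. Converting my numbers, 0.1 rad is 1.

```bash

python3 nudge.py '0,0,0,0,0,0.5,0
0,0,0,0,0,1,0
0,0,0,0,0,0.5,0
0,0,0,0,0,0,0
0,0,0,0,0,0,0'|tail -1; python3 m.py
python3 nudge.py '0,0,0,0,0,0.5,0
0,0,0,0,0,1,0
0,0,0,0,0,0.5,0
0,0,0,0,0,0,0
0,0,0,0,0,0,0'|tail -1; python3 m.py
python3 nudge.py '0,0,0,0,0,0.5,0
0,0,0,0,0,1,0
0,0,0,0,0,0.5,0
0,0,0,0,0,0,0
0,0,0,0,0,0,0'|tail -1; python3 m.py
python3 nudge.py '0,0,0,0,0,0.5,0
0,0,0,0,0,1,0
0,0,0,0,0,0.5,0
0,0,0,0,0,0,0
0,0,0,0,0,0,0'|tail -1; python3 m.py
```

```text
finger_force: 80.2
t 13.13 th mod pi -1.339 j6 -0.608 Ftool [-0.2 -2.5 -7.6] Mtool [0.665 0.113 0.13 ] pos(stand-axis) [0.0025 0.0018 0.0093] q [-0.12 -0.42  2.29  0.23  0.68 -0.61] grip 80.21769440842036
finger_force: 80.3
t 13.55 th mod pi -1.539 j6 -0.408 Ftool [-0.  -2.4 -7. ] Mtool [ 0.707 -0.074  0.143] pos(stand-axis) [0.0023 0.0018 0.0092] q [-0.12 -0.42  2.3   0.23  0.68 -0.41] grip 80.32219470013843
finger_force: 80.3
t 13.97 th mod pi -1.737 j6 -0.21 Ftool [-0.5 -2.2 -7.4] Mtool [ 0.709 -0.191 -0.147] pos(stand-axis) [0.0021 0.0018 0.0092] q [-0.12 -0.42  2.3   0.22  0.68 -0.21] grip 80.33916513646545
finger_force: 80.4
t 14.38 th mod pi -1.937 j6 -0.009 Ftool [-0.8 -2.5 -8.1] Mtool [ 0.743 -0.419 -0.151] pos(stand-axis) [0.0019 0.0018 0.0092] q [-0.12 -0.42  2.3   0.22  0.68 -0.01] grip 80.42903593294568
```

The seal gripped between θ ≈ -4.68 and -4.88: sinking stopped and the moment jumped by 0.29 N m to the other sign. About 1.20 rad remains to face the front.

```bash

python3 nudge.py '0,0,0,0,0,0.5,0
0,0,0,0,0,1,0
0,0,0,0,0,1,0
0,0,0,0,0,1,0
0,0,0,0,0,0.5,0'|tail -1; python3 m.py
python3 nudge.py '0,0,0,0,0,1,0
0,0,0,0,0,1,0
0,0,0,0,0,1,0
0,0,0,0,0,1,0
0,0,0,0,0,0,0'|tail -1; python3 m.py
python3 nudge.py '0,0,0,0,0,1,0
0,0,0,0,0,1,0
0,0,0,0,0,1,0
0,0,0,0,0,1,0
0,0,0,0,0,0,0'|tail -1
python3 nudge.py '0,0,0,0,0,0,0
0,0,0,0,0,0,0'|tail -1; python3 m.py
```

```text
finger_force: 80.3
t 14.8 th mod pi -2.338 j6 0.392 Ftool [-2.3 -3.7 -8.3] Mtool [ 0.75  -0.517 -0.838] pos(stand-axis) [0.0016 0.002  0.0092] q [-0.11 -0.42  2.3   0.22  0.68  0.39] grip 80.30509005672222
finger_force: 80.5
t 15.22 th mod pi -2.739 j6 0.793 Ftool [ -3.2  -2.9 -10.2] Mtool [ 0.588 -0.838 -0.385] pos(stand-axis) [0.0013 0.0024 0.0092] q [-0.11 -0.42  2.3   0.22  0.68  0.79] grip 80.53638916636913
finger_force: 80.6
finger_force: 80.6
t 15.8 th mod pi -3.137 j6 1.19 Ftool [ -4.4  -3.3 -10.5] Mtool [ 0.421 -1.034 -0.351] pos(stand-axis) [0.0012 0.0028 0.0092] q [-0.11 -0.42  2.3   0.23  0.68  1.19] grip 80.57234761728722
```

Release, withdraw and look.

```bash

python3 nudge.py '0,0,0,0,0,0,0.8
0,0,0,0,0,0,1
0,0,0,0,0,0,1
0,0,0,0,0,0,1
0,0,0,0,0,0,1'|tail -2
python3 nudge.py '0,0,-0.2,0,0,0,1
0,0,-0.4,0,0,0,1
0,0,-0.4,0,0,0,1
0,0,-0.4,0,0,0,1
0,0,-0.2,0,0,0,1'|tail -3
python3 nudge.py '0,0,0,0,0,0,1
0,0,0,0,0,0,1'|tail -1; python3 m.py
python3 - <<'E'
from workcell import robot
import cv2,pickle,numpy as np
s=robot.get_state(); pickle.dump((robot.camera_model("wrist"),s),open("w4.pkl","wb"))
w=robot.capture("wrist")[:,:,::-1];sc=robot.capture("scene")[:,:,::-1];t=robot.capture("top")[:,:,::-1]
for n,i in zip(("w4","s4","t4"),(w,sc,t)): cv2.imwrite(f"pics/{n}.png",i)
r=lambda i:cv2.resize(i,(392,294),interpolation=cv2.INTER_AREA)
c=lambda i:cv2.resize(i,(392,294),interpolation=cv2.INTER_CUBIC)
cv2.imwrite("pics/m4.png",np.vstack([np.hstack([r(w),c(sc[150:300,205:405])]),np.hstack([c(t[160:295,200:380]),r(sc)])]))
E
```

```text
grip_width: 0.998
finger_force: 0.0
wrist_force: [1.1, 0.3, 0.2]
grip_width: 0.998
finger_force: 0.0
finger_force: 0.0
t 16.8 th mod pi -3.139 j6 1.202 Ftool [-0.4 -0.3  1.5] Mtool [ 0.028 -0.269  0.04 ] pos(stand-axis) [0.0023 0.0015 0.0885] q [-0.15 -0.63  2.29  0.21  0.89  1.2 ] grip 0.0
```

View pics/m4.png

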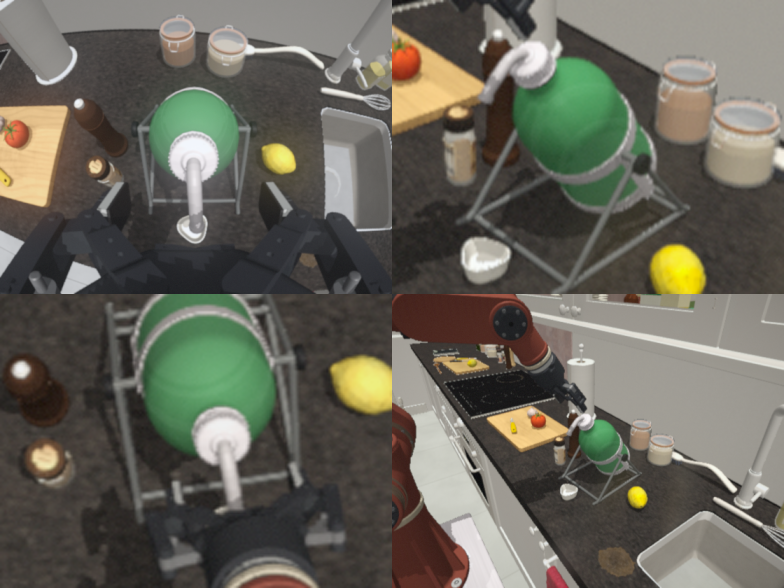

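The mosaic shows the spout facing the front over the dish, with everything else standing. I'll use one last zoomed wrist crop to check the angle precisely.

```bash
python3 - <<'E'
import cv2
im=cv2.imread("pics/w4.png")[150:350,180:380]
cv2.imwrite("pics/w4b.png",cv2.resize(im,None,fx=3,fy=3,interpolation=cv2.INTER_CUBIC))
E
```

```text
(no output)
```

View pics/w4b.png

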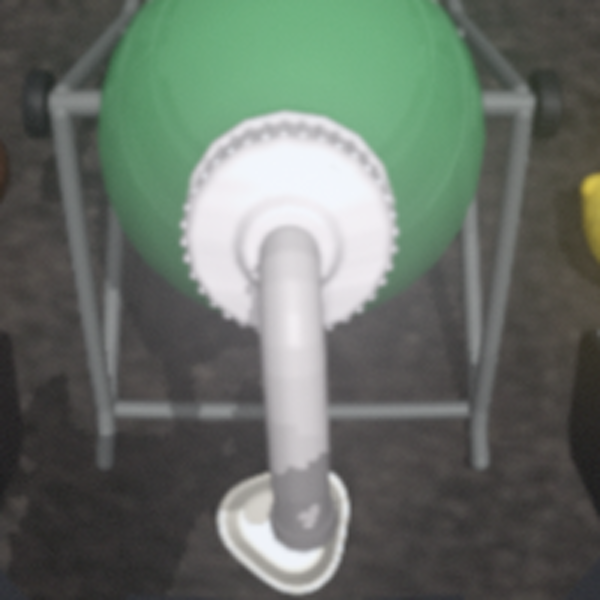

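In the crop, the stand's midline features average a column of about 293 (tips 105/480, struts 62/526, bottle 100/484) and the collar centre is at column 290. The outlet is at column ~302, so it looks slightly short of straight. I'll quantify it.

```bash
cat > fit5.py <<'E'
import pickle
from h import *
W,s=pickle.load(open("w4.pkl","rb"))
def projw(P):
    p=(np.asarray(P)-W["T"][:3,3])@W["T"][:3,:3]*[1,-1,-1]
    t=np.arctan2(np.hypot(p[:,0],p[:,1]),p[:,2]); f=np.arctan2(p[:,1],p[:,0])
    return np.c_[W["cx"]+W["fx"]*t*np.cos(f),W["cy"]+W["fy"]*t*np.sin(f)]
C=lambda *q:(np.array(q)+.5)/3-.5+[180,150]
def r(p):
    x,y,yaw,th,h,w,du,dv,pz,px,pw=p
    q=projw(np.vstack([stand(x,y,yaw,[[-.12,w,.005],[-.12,-w,.005],[px,pw,pz],[px,-pw,pz]]),stand(x,y,yaw,spout(th,h,[[0,.023,.022],[0,-.023,.022],[-.0655,0,.0335]]))]))+[du,dv]
    o=C((105,467),(480,467),(62,102),(526,102),(183,232),(397,232),(302,522))
    e=q-o; e[4:6,1]*=.2; e[6,1]*=.3
    return np.r_[e.ravel(),(h-0)/.002,(w-.085)/.002,du/2,dv/2,(x-.579)/.004,(y-.0625)/.004,(pz-.15)/.05,px/.05,(pw-.085)/.02]
t=least_squares(r,[.579,.062,.128,0,0,.085,0,0,.15,0,.09],x_scale=.01)
print(t.x.round(4)); print(t.fun[:14].reshape(-1,2).round(1).tolist())
J=np.linalg.inv(t.jac.T@t.jac);print('sd yaw,th',np.sqrt(np.diag(J))[2:4])
E
python3 fit5.py
```

```text
[ 5.7980e-01  6.5300e-02  1.2780e-01  4.2300e-02 -2.2000e-03  8.6300e-02
  4.4990e-01  3.5373e+00  1.4260e-01 -4.0000e-04  8.3300e-02]
[[0.3, -1.2], [-0.2, -0.7], [-0.3, -0.2], [-0.3, 0.2], [0.5, 1.7], [-0.0, 1.2], [-0.0, 1.3]]
sd yaw,th [0.00571305 0.01395984]
```

The fit puts the outlet 0.042 ± 0.014 rad short, about 2.7 mm at the outlet. I'll trim it with a small extra clockwise turn.

```bash

python3 nudge.py '0,0,0.3,0,0,0,1
0,0,0.4,0,0,0,1
0,0,0.4,0,0,0,1
0,0,0.3,0,0,0,1
0,0,0.2,0,0,0,1' 80|tail -1
python3 nudge.py '0,0,0,0,0,0,0.5
0,0,0,0,0,0,0.3
0,0,0,0,0,0,0
0,0,0,0,0,0,0
0,0,0,0,0,0,0' 80|tail -1
python3 nudge.py '0,0,0,0,0,0,0
0,0,0,0,0,0,0
0,0,0,0,0,0,0' 80|tail -2;python3 m.py
python3 nudge.py '0,0,0,0,0,0.2,0
0,0,0,0,0,0.24,0
0,0,0,0,0,0,0
0,0,0,0,0,0,0
0,0,0,0,0,0,0'|tail -1; python3 m.py
python3 nudge.py '0,0,0,0,0,0,0.8
0,0,0,0,0,0,1
0,0,0,0,0,0,1
0,0,0,0,0,0,1
0,0,0,0,0,0,1'|tail -2
python3 nudge.py '0,0,-0.2,0,0,0,1
0,0,-0.4,0,0,0,1
0,0,-0.4,0,0,0,1
0,0,-0.4,0,0,0,1
0,0,-0.2,0,0,0,1'|tail -3
python3 nudge.py '0,0,0,0,0,0,1
0,0,0,0,0,0,1'|tail -1; python3 m.py
python3 - <<'E'
from workcell import robot
import cv2,numpy as np
w=robot.capture("wrist")[:,:,::-1]; cv2.imwrite("pics/w5.png",w)
# tube centre column per row by brightness edges in the crop used before
for f in("pics/w4.png","pics/w5.png"):
    im=cv2.resize(cv2.imread(f)[150:350,180:380],None,fx=3,fy=3,interpolation=cv2.INTER_CUBIC).astype(int)
    out=[]
    for v in (350,370,390,430,445):
        g=im[v].mean(1); m=np.where(g[220:370]>135)[0]+220; out.append((v,int(m.min()),int(m.max())) if len(m) else v)
    fr=[]
    for v in (150,232):
        g=im[v].min(1); m=np.where(g[150:430]>150)[0]+150; fr.append((int(m.min()),int(m.max())))
    d=np.abs(im[445].mean(1)); 
    print(out,fr)
E
```

```text
finger_force: 0.0
finger_force: 80.6
grip_width: 0.512
finger_force: 80.7
t 18.03 th mod pi -3.139 j6 1.19 Ftool [-1.6 -3.5 -4. ] Mtool [ 0.627 -0.563 -0.071] pos(stand-axis) [0.0018 0.0028 0.009 ] q [-0.11 -0.42  2.3   0.23  0.68  1.19] grip 80.67904169336543
finger_force: 80.7
t 18.45 th mod pi 3.103 j6 1.233 Ftool [-2.3 -4.1 -4.2] Mtool [ 0.707 -0.573 -0.588] pos(stand-axis) [0.0017 0.0028 0.009 ] q [-0.11 -0.42  2.3   0.23  0.68  1.23] grip 80.71073962608352
grip_width: 0.999
finger_force: 0.0
wrist_force: [0.3, 0.1, -0.1]
grip_width: 1.002
finger_force: 0.0
finger_force: 0.0
t 19.45 th mod pi 3.1 j6 1.246 Ftool [-1.2 -0.6  0.1] Mtool [-0.018 -0.325 -0.043] pos(stand-axis) [0.0024 0.0014 0.0886] q [-0.16 -0.63  2.29  0.21  0.89  1.25] grip 0.0
[(350, 262, 324), (370, 264, 325), (390, 266, 325), (430, 270, 327), (445, 271, 327)] [(206, 372), (184, 398)]
[(350, 265, 328), (370, 267, 328), (390, 270, 330), (430, 276, 333), (445, 278, 335)] [(206, 372), (182, 396)]
```

The tool turned 0.044 rad but the tube did not follow: relative to the camera it shifted by the same 0.042 rad. The turn was taken up as wind-up in the grip. I'll repeat it with the wind-up added.

```bash

python3 nudge.py '0,0,0.3,0,0,0,1
0,0,0.4,0,0,0,1
0,0,0.4,0,0,0,1
0,0,0.3,0,0,0,1
0,0,0.2,0,0,0,1' 80|tail -1
python3 nudge.py '0,0,0,0,0,0,0.5
0,0,0,0,0,0,0.3
0,0,0,0,0,0,0
0,0,0,0,0,0,0
0,0,0,0,0,0,0' 80|tail -1
python3 nudge.py '0,0,0,0,0,0,0
0,0,0,0,0,0,0
0,0,0,0,0,0,0' 80|tail -2;python3 m.py
python3 nudge.py '0,0,0,0,0,0.3,0
0,0,0,0,0,0.3,0
0,0,0,0,0,0.25,0
0,0,0,0,0,0,0
0,0,0,0,0,0,0'|tail -1; python3 m.py
python3 nudge.py '0,0,0,0,0,0,0.8
0,0,0,0,0,0,1
0,0,0,0,0,0,1
0,0,0,0,0,0,1
0,0,0,0,0,0,1'|tail -2
python3 nudge.py '0,0,-0.2,0,0,0,1
0,0,-0.4,0,0,0,1
0,0,-0.4,0,0,0,1
0,0,-0.4,0,0,0,1
0,0,-0.2,0,0,0,1'|tail -3
python3 nudge.py '0,0,0,0,0,-0.62,1
0,0,0,0,0,-0.67,1
0,0,0,0,0,0,1
0,0,0,0,0,0,1'|tail -1; python3 m.py
cat > tube.py <<'E'
from workcell import robot
import cv2,numpy as np,sys
w=robot.capture("wrist")[:,:,::-1]; cv2.imwrite(sys.argv[1],w)
for f in("pics/w4.png",sys.argv[1]):
    im=cv2.resize(cv2.imread(f)[150:350,180:380],None,fx=3,fy=3,interpolation=cv2.INTER_CUBIC).astype(int)
    out=[]
    for v in (350,370,390,430,445):
        m=np.where(im[v].mean(1)[220:370]>135)[0]+220; out.append((v,int(m.min()),int(m.max())))
    m=[np.where(im[v].min(1)[150:430]>150)[0]+150 for v in(150,232)]
    # front tips of the stand: darkest-contrast columns on row 440..460
    print(out,[(int(k.min()),int(k.max())) for k in m])
E
python3 tube.py pics/w6.png
```

```text
finger_force: 0.0
finger_force: 80.6
grip_width: 0.514
finger_force: 80.8
t 20.58 th mod pi 3.1 j6 1.235 Ftool [-2.6 -4.4 -4.4] Mtool [ 0.628 -0.667 -0.075] pos(stand-axis) [0.0017 0.0028 0.0089] q [-0.11 -0.42  2.3   0.23  0.68  1.23] grip 80.76025667147405
finger_force: 80.7
t 21.0 th mod pi 3.018 j6 1.318 Ftool [-1.5 -3.8 -4.7] Mtool [ 0.665 -0.681 -0.615] pos(stand-axis) [0.0016 0.0028 0.0089] q [-0.11 -0.42  2.3   0.23  0.68  1.32] grip 80.7172732853379
grip_width: 1.001
finger_force: 0.0
wrist_force: [0.8, 0.0, 0.8]
grip_width: 0.998
finger_force: 0.0
finger_force: 0.0
t 22.17 th mod pi -3.141 j6 1.204 Ftool [ 0.9  0.6 -0.1] Mtool [ 0.044 -0.299  0.007] pos(stand-axis) [0.0016 0.0016 0.0881] q [-0.15 -0.63  2.3   0.21  0.89  1.2 ] grip 0.0
[(350, 262, 324), (370, 264, 325), (390, 266, 325), (430, 270, 327), (445, 271, 327)] [(206, 372), (184, 398)]
[(350, 260, 322), (370, 260, 321), (390, 261, 321), (430, 263, 321), (445, 263, 321)] [(205, 376), (180, 399)]
```

With the camera back at the same orientation, the tube now runs from column 291 to about 293, matching the stand's midline at ~293. The gripper is clear, so I'll hand it in.

```bash
python3 -c "
from workcell import robot
print(robot.sign_off())"
```

```text
the job is handed in; nothing more can be done
None
```

The spout is screwed down until its seal gripped, then about 1.5 rad further, and the last wrist picture shows the outlet straight to the front over the dish to within about 0.01 rad; nothing else was touched and the job is handed in at about 22 s (no verdict was shown).

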